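# Nest the like tub, bin the odd pot

## Robot

A 6-joint arm with a two-finger parallel gripper is mounted at the origin on the work surface. World frame = base frame: x ahead of the robot, y to its left, z up, the work surface at z = 0. Lengths are in m, angles in degrees, forces in N, time in s.
With the tool pointing down it reaches from about 0.35 to 0.875 m from the base axis. Payload 4.2 kg.
Tool frame: the origin (TCP) lies on the centre line of the jaws, within the pads' length; the fingertips stand 25 mm ahead of it and the grasp point (between the pads) lies 6 mm ahead of it (finger_overhang is the distance from the TCP to the fingertips, in m); z points along the fingers, y is the line along which they close (so a half turn about z gives the same grasp; the last joint's range is limited). The gripper opens to 87 mm and grips with 3 to 60 N. Pads are 19 mm wide; open, the fingers measure 117 mm over their backs; the gripper's body (75 mm by 190 mm) begins 51 mm behind the grasp point.
Start: joints at [78.53, 22.042, 0.453, 0, -68.411, -14.817], TCP at [0.277, 0.56, 0.216] pointing down, gripper open.
Joint ranges: [-179.83, 179.83], [-69.29, 118.12], [-61.27, 80.66], [-181.25, 117.63], [-171.15, -9.14], [-177.46, 177.46]. Speed limits (degrees/s): [159.86, 159.86, 180, 180, 180, 180].

## Interface

Orientations are given as a 3x3 rotation matrix whose columns are the frame's x, y, z axes.
In Python, from station import sense, capture, finish_job, spot_in, tip_of, finger_overhang gives the robot as it stands. The module is installed in compiled form; this text tells all that it offers.
- The arm moves only by the tool servo_tool, never from a script. Its arguments are lists of equal length, an entry for each row: "slide": the shift along the tool's x, y, z in m, a list of three; "spin": the turn about the tool's z in degrees; "grip": the closure, from 0 (fully open) to 1 (shut). A call has exactly 5 rows; each row is the pose to reach, as a shift and turn from the pose commanded when the call began, along the tool's axes at that moment; what a row does not reach only later rows make up. A row lasts 1/12 s, in which the tool goes at most 41.7 mm and 7.16 degrees, less where a joint would pass 70% of its speed; a pose out of reach is approached as far as the arm can. A call with a gripper value outside its range is refused whole. The fingers move at their own pace and stop on an object; the grip force is fixed at half the most. Time passes only in rows, so rows that repeat a pose let the fingers close, or fill a call up. It gives the time, the measured TCP pose, the force, the opening and the grip force at its end, in the units of the state.
- sense(): the state, without advancing time (a new reading comes with each control period).
- capture(name): name is "scene" or "top" or "wrist"; returns a dict with "pixels" (384x512x3 uint8, blue, green, red), "depth" (384x512 float32, m along the optical axis (not along the pixel's ray), 0 where there is no reading), "fx", "fy", "cx", "cy" (pixels), "R" (3x3) and "t" (3): a world point X has camera coordinates R X + t; the wrist camera has in their place "hand_eye" (4x4, takes a point from camera to tool coordinates, whose origin is the TCP and whose axes are the flange's). Camera axes: x right, y down, z forward; pixel columns grow to the right and rows downward; lengths in m; the calibration is good to about 2 mm. A picture is of the moment at which its call begins: read the wrist's pose just before it.
- finish_job(): hands the job in; it is judged then, once.
Trained networks look in the newest picture that a camera, given by its name, has taken for a name from the list of things; names that differ only in an ending like _2 or _b are one class to them, and where a whole thing is asked for, a point or a joint stands for the part that bears it (a point fixed in the world has none). Each returns a list of dicts, best first, with "conf" (0 to 1); they miss things now and then, are a little off and sometimes report something else, mostly with a low value. They report only what shows in the picture. A call takes as long as a camera call. They do not tell look-alikes from the thing itself.
- spot_in(thing, camera): "point" ([x, y, z] in m, in world coordinates, good to about 4 mm: the middle of the surface that is visible of it).
- tip_of(thing, camera): "point" ([x, y, z] in m, in world coordinates, good to about 4 mm: a listed point, or the origin of a listed thing).
The state is a dict: "time_s": time; "joints": joint angles; "joint_velocities": joint speeds; "effort": joint torques, N m; "tcp_pos": TCP position; "ee_rot": TCP orientation; "wrist_force": force on the tool from outside, world axes, zero at the start; "moment": the same for the moment, N m; "gripper_width": opening from 0.0 (shut) to 1.0 (fully open); "gripper_force": force on a finger pad.
Only numpy, scipy, OpenCV 4.12 (cv2) and the standard library are available. Lean on these libraries where they do the work, as an engineer would, in place of code of your own. Each camera call takes 0.05 s, during which the arm holds its last target. There are 200 camera calls.

## Task

Put away the two empty white containers standing loose on the worktop: nest the square tub fully home, upright, inside the square tub of the same kind that stands on the wooden tray, and stand the straight-sided round pot, which nests with nothing, upright on the floor of the grey basket. Keep the pair on the tray, and leave the round tub on the tray, the jar, the cheese and the bowl where they are.

Things in the scene. Friction and masses are not known exactly. Their poses are not given: they have to be found in the camera images.
- square_tub: loose square white plastic tub on the worktop, same in shape and size as square_base; origin under its centre, z up, x and y square to its flats. Fully nested, its shoulder rests on the lower rim: origin 30 mm above the lower one's, its whole collar showing above; about 1.7 mm side play, so set the two square (any quarter turn). About 70 g; grip across two flats of the collar
- square_base: square white plastic tub standing loose on the tray, 80 mm high, open top: tapered body 42 mm wide at the foot, 56 mm at 50 mm height, then a shoulder out to a straight collar 64 mm wide from there to the rim; walls 2.5 mm, mouth 59 mm inside, widths across flats. Origin under its centre, z up, x and y square to its flats. About 70 g
- round_base: round white plastic tub standing loose on the tray: 80 mm high, tapered body with 42 mm foot, collar 64 mm across for the top 30 mm. Not part of the job. Origin under its centre, z up
- straight_pot: straight-sided round white plastic pot, loose on the worktop: plain open cylinder 64 mm across, 80 mm high, wall 3 mm, too wide to go into either tub. About 90 g; grip across its top. Origin under its centre, z up
- tray: dark wooden tray, a flat board 150 mm (its x) by 250 mm (its y), 12 mm thick, fixed; origin under its centre. The square and the round tub stand on it side by side, about 130 mm apart
- basket: grey open basket, 170 mm (its x) by 150 mm (its y), 50 mm high outside, 4 mm walls and floor, empty, fixed; origin under its centre
- jar: lidded amber glass jar, 72 mm across, 115 mm high, a bystander; origin under its centre
- cheese: yellow block of cheese 60 x 110 x 45 mm, a bystander; origin under its centre
- bowl: blue bowl 130 mm across, 60 mm high, a bystander; origin under its centre
There are look-alikes about, which are no part of the job. What is shaped like the round_base but turquoise is not meant.

How it is judged:
By the outcome, as a careful person would: the job done as asked, in the order asked, and still so for the second after the job is handed in, with the robot touching nothing.
It also fails if it takes over 54 s, if anything falls off the work surface, if the arm or the gripper's body presses on something with over 40 N, if the wrist force passes 120 N, or if a joint passes its speed limit or range.

## Working session

There is one attempt and no reset: what is moved stays moved. The work goes in short steps, Python scripts to look and compute and a tool call to move; the robot and the scene stay as the last step left them, time stands still between calls to the robot, and variables do not carry over. Pictures are saved under pics/ and viewed, at most 10 in all, crops included, and the job is handed in when it is done.

Besides the shell and the picture viewer there is one more tool, called after "Request:" as name(argument=value, ...) on one line, values as JSON. servo_tool: Moves the arm, as the interface text tells. Its arguments: {"type":"object","properties":{"slide":{"type":"array"},"spin":{"type":"array"},"grip":{"type":"array"}},"required":["slide","spin","grip"]}

```bash
mkdir -p pics; cat > h.py <<'E'
import numpy as np, cv2
from station import *
def cloud(c):
    d=c["depth"];v,u=np.indices(d.shape)
    P=np.stack([(u-c["cx"])/c["fx"]*d,(v-c["cy"])/c["fy"]*d,d],-1)
    if "R" in c: return (P-np.array(c["t"]))@np.array(c["R"])
    s=c["s"];H=np.array(c["hand_eye"]);return (P@H[:3,:3].T+H[:3,3])@np.array(s["ee_rot"]).T+np.array(s["tcp_pos"])
E
python3 - <<'E'
from h import *
import pickle
s=sense();print(s["tcp_pos"],np.round(s["ee_rot"],3).tolist(),s["gripper_width"],finger_overhang if not callable(finger_overhang) else finger_overhang())
for n in("scene","top"):
    c=capture(n);cv2.imwrite(f"pics/{n}0.png",c["pixels"]);pickle.dump(c,open(n+".pkl","wb"))
    for t in("square_tub","straight_pot","round_base","tray","basket","jar","cheese","bowl"):
        print(n,t,[(np.round(r["point"],3).tolist(),round(r["conf"],2)) for r in tip_of(t,n)])
E
```

```text
[0.27651999 0.55983125 0.21504439] [[0.896, -0.443, -0.001], [-0.443, -0.896, -0.002], [0.0, 0.002, -1.0]] 1.0005412675414285 0.025
scene square_tub [([0.434, 0.214, 0.0], 0.78)]
scene straight_pot [([0.619, 0.274, -0.002], 0.83)]
scene round_base [([0.347, -0.373, -0.002], 0.83), ([0.507, -0.397, 0.008], 0.68), ([0.471, -0.532, -0.001], 0.55)]
scene tray [([0.508, -0.395, 0.01], 0.71), ([0.519, -0.337, 0.0], 0.59), ([0.763, 0.02, -0.002], 0.43)]
scene basket [([0.495, -0.027, -0.0], 0.69)]
scene jar [([0.763, 0.02, 0.001], 0.56)]
scene cheese [([0.763, 0.212, 0.0], 0.79)]
scene bowl [([0.764, -0.135, -0.002], 0.65), ([0.518, -0.334, 0.002], 0.43)]
top square_tub [([0.431, 0.215, 0.001], 0.61)]
top straight_pot [([0.621, 0.277, 0.004], 0.67)]
top round_base [([0.47, -0.529, 0.004], 0.88), ([0.348, -0.377, 0.003], 0.78), ([0.503, -0.399, 0.011], 0.73)]
top tray [([0.516, -0.334, -0.003], 0.67)]
top basket [([0.492, -0.028, -0.0], 0.62)]
top jar [([0.763, 0.018, 0.003], 0.76)]
top cheese [([0.758, 0.212, 0.002], 0.63)]
top bowl [([0.763, -0.136, -0.004], 0.64)]
```

View pics/scene0.png

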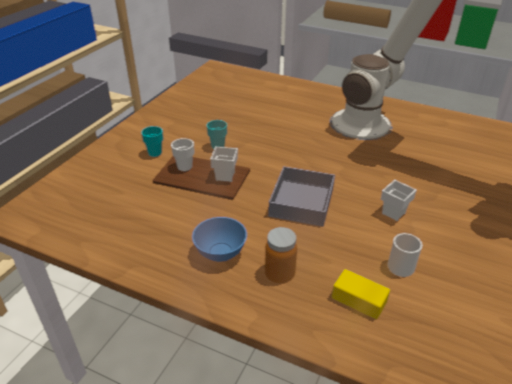

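View pics/top0.png

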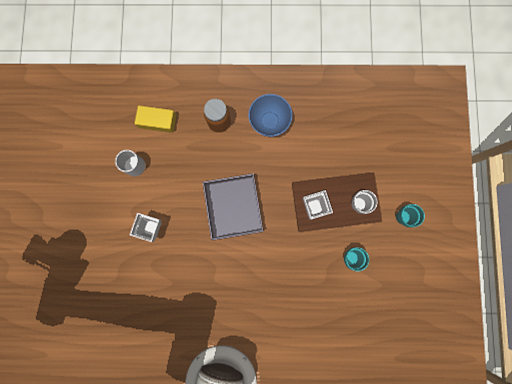

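The scene view shows the loose square tub at (397,200), the round pot at (404,255), the tray with the square base at (225,164) and the round tub at (183,154), and two turquoise decoys at (152,141) and (217,134). In the top view the square tub is at (145,227), the pot at (130,162), the base at (318,205) and the basket at (235,206). Only one white candidate fits each name. I'll confirm that with a crop and measure the rims.

```bash
python3 - <<'E'
from h import *
import pickle
for n in("scene","top"):
    c=pickle.load(open(n+".pkl","rb"));P=cloud(c)
    print(n,c["fx"],"cam",(-np.array(c["R"]).T@c["t"]).round(3))
    for nm,x,y,lo,hi in(("tub",.433,.214,.070,.09),("base",.52,-.27,.082,.102),("pot",.62,.275,.07,.09),("round",.505,-.398,.082,.102),("basket",.494,-.027,.042,.06),("tray",.517,-.335,.008,.018)):
        r=.12 if nm in("basket","tray") else .055
        m=(abs(P[...,0]-x)<r)&(abs(P[...,1]-y)<(.17 if nm=="tray" else r))&(P[...,2]>lo)&(P[...,2]<hi)
        q=P[m]
        if len(q)<5: print(nm,len(q));continue
        (cx,cy),(w,h),a=cv2.minAreaRect((q[:,:2]*1000).astype(np.float32))
        print(nm,len(q),"c",round(cx,1),round(cy,1),"wh",round(w,1),round(h,1),"ang",round(a,1),"z",q[:,2].mean().round(4),q[:,2].max().round(4))
im=cv2.imread("pics/top0.png");a=cv2.resize(im[130:260,100:200],None,fx=4,fy=4,interpolation=2);b=cv2.resize(im[130:260,290:390],None,fx=4,fy=4,interpolation=2)
cv2.imwrite("pics/crop.png",np.hstack([a,b]))
E
```

```text
scene 477.5306909799451 cam [1.473 0.296 0.835]
tub 237 c 433.6 212.4 wh 65.1 69.8 ang 74.2 z 0.0764 0.0836
base 158 c 498.4 -268.8 wh 70.9 64.8 ang 17.3 z 0.0878 0.0952
pot 243 c 622.1 271.8 wh 63.3 63.1 ang 37.5 z 0.0764 0.0837
round 142 c 508.8 -400.5 wh 70.3 62.2 ang 50.1 z 0.0873 0.0942
basket 462 c 495.8 -30.0 wh 179.4 151.1 ang 9.5 z 0.0472 0.0539
tray 1984 c 517.1 -335.1 wh 153.4 250.3 ang 7.3 z 0.0115 0.0179
top 392.0248493772123 cam [ 0.395 -0.104  1.171]
tub 130 c 433.2 212.8 wh 65.9 64.1 ang 72.8 z 0.0779 0.0862
base 105 c 498.7 -268.3 wh 63.9 64.8 ang 17.3 z 0.0901 0.0965
pot 120 c 621.1 272.2 wh 63.1 62.2 ang 63.9 z 0.0776 0.0841
round 105 c 508.3 -398.8 wh 61.9 62.8 ang 42.5 z 0.0899 0.0957
basket 339 c 496.6 -28.8 wh 170.5 149.9 ang 9.9 z 0.0488 0.0566
tray 3210 c 520.3 -335.1 wh 158.5 250.3 ang 7.5 z 0.0121 0.018
```

View pics/crop.png

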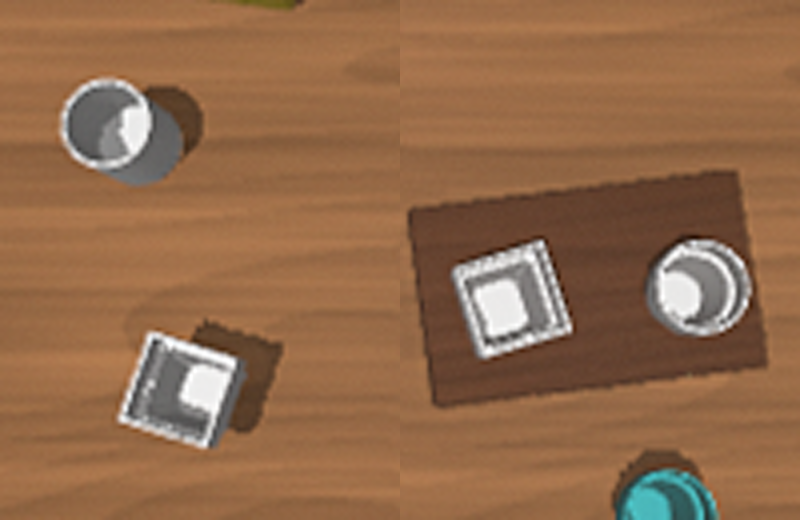

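The crop confirms it: on the left are the white straight pot (105,125) and the loose square tub (180,390), and on the right the square base (510,300) beside the round tub (700,285). The rim sizes and heights match the description. I'll move above the square tub.

Request:
servo_tool(slide=[[0.03,0.025,0],[0.06,0.05,0],[0.09,0.075,0],[0.12,0.1,0],[0.15,0.125,0]], spin=[-3,-6,-9.3,-9.3,-9.3], grip=[0,0,0,0,0])

```text
time_s: 1.32
tcp_pos: [0.3562, 0.3802, 0.2163]
ee_rot: [[0.957, -0.291, 0.0], [-0.291, -0.957, 0.0], [0.0, -0.0, -1.0]]
wrist_force: [0.5, -0.1, -0.3]
gripper_width: 0.994
gripper_force: 0.0
```

```bash
cat >> h.py <<'E'
def rel(p,rot=None):
    "shift in tool axes from measured TCP to world p; tool x yaw"
    s=sense();R=np.array(s["ee_rot"]);print("t",round(s["time_s"],2),"tcp",np.round(s["tcp_pos"],4),"yaw",round(np.degrees(np.arctan2(R[1,0],R[0,0])),2),"rel",np.round(R.T@(np.array(p)-s["tcp_pos"]),4),"w",round(s["gripper_width"],3),"F",np.round(s["wrist_force"],1),"gf",s["gripper_force"],"j",np.round(s["joints"],0))
E
python3 -c "
from h import *
rel([.4333,.2126,.18])"
```

```text
t 1.32 tcp [0.3562 0.3802 0.2163] yaw -16.94 rel [0.1225 0.1379 0.0363] w 0.994 F [ 0.5 -0.1 -0.3] gf 0.0 j [ 65.  12. -14.   0. -64.   8.]
```

Request:
servo_tool(slide=[[0.024,0.028,0.007],[0.049,0.055,0.014],[0.073,0.083,0.021],[0.098,0.11,0.029],[0.1225,0.138,0.036]], spin=[0,0,0,0,0], grip=[0,0,0,0,0])

```text
time_s: 1.73
tcp_pos: [0.4332, 0.2125, 0.1802]
ee_rot: [[0.957, -0.292, 0.001], [-0.292, -0.957, 0.001], [0.001, -0.001, -1.0]]
wrist_force: [1.6, 0.4, 0.2]
gripper_width: 1.001
gripper_force: 0.0
```

```bash
python3 - <<'E'
from h import *
s=sense();c=capture("wrist");c["s"]=s;cv2.imwrite("pics/w1.png",c["pixels"])
P=cloud(c);m=(abs(P[...,0]-.433)<.055)&(abs(P[...,1]-.213)<.055)&(P[...,2]>.07)&(P[...,2]<.09)&(c["depth"]>0)
q=P[m];print(len(q), cv2.minAreaRect((q[:,:2]*1000).astype(np.float32)) if len(q) else 0, np.array(c["hand_eye"]).round(3).tolist())
rel([.4333,.2126,.078])
E
```

```text
1329 ((431.7768859863281, 216.0913543701172), (64.21918487548828, 64.62423706054688), 73.04930877685547) [[-0.001, -0.97, -0.243, 0.066], [1.0, -0.001, -0.0, -0.001], [0.0, -0.243, 0.97, -0.168], [0.0, 0.0, 0.0, 1.0]]
t 1.78 tcp [0.4331 0.2073 0.1785] yaw -17.27 rel [-0.0012 -0.0056  0.1005] w 0.998 F [ 0.8 -3.9 -0.9] gf 0.0 j [ 45.  10. -22.   0. -58.  28.]
```

Request:
servo_tool(slide=[[0,0,0],[0,0,0.025],[0,0,0.055],[0,0,0.085],[0,0,0.102]], spin=[0,0,0,0,0], grip=[0,0,0,0,0])

```text
time_s: 2.2
tcp_pos: [0.4315, 0.214, 0.0759]
ee_rot: [[0.956, -0.292, -0.002], [-0.292, -0.956, -0.002], [-0.002, 0.002, -1.0]]
wrist_force: [0.0, -0.2, 0.5]
gripper_width: 0.998
gripper_force: 0.0
```

Request:
servo_tool(slide=[[0,0,0],[0,0,0],[0,0,0],[0,0,0],[0,0,0]], spin=[0,0,0,0,0], grip=[0,0.3,0.5,0.7,1])

```text
time_s: 2.62
tcp_pos: [0.4335, 0.2151, 0.0797]
ee_rot: [[0.956, -0.292, 0.003], [-0.292, -0.956, 0.002], [0.002, -0.003, -1.0]]
wrist_force: [0.1, -0.6, -0.7]
gripper_width: 0.785
gripper_force: 0.0
```

Request:
servo_tool(slide=[[0,0,0],[0,0,0],[0,0,0],[0,0,0],[0,0,0]], spin=[0,0,0,0,0], grip=[1,1,1,1,1])

```text
time_s: 3.03
tcp_pos: [0.4328, 0.214, 0.0782]
ee_rot: [[0.956, -0.292, 0.0], [-0.292, -0.956, 0.0], [0.0, -0.0, -1.0]]
wrist_force: [0.3, 0.7, 0.3]
gripper_width: 0.401
gripper_force: 0.0
```

```bash
python3 -c "
from h import *
rel([.4986,-.2685,.215])"
```

```text
t 3.03 tcp [0.4328 0.214  0.0782] yaw -16.99 rel [ 0.204   0.4422 -0.1368] w 0.401 F [0.3 0.7 0.3] gf 0.0 j [ 46.  17. -30.   0. -43.  27.]
```

The width fell below 64 mm with no grip force, so I'll look before going on.

```bash
python3 - <<'E'
from h import *
s=sense();a=capture("wrist");b=capture("scene")
P=cloud(b);q=P[(abs(P[...,0]-.433)<.06)&(abs(P[...,1]-.213)<.08)&(P[...,2]>.0)]
print(len(q)); rel([0,0,0])
i=cv2.resize(b["pixels"][130:290,320:480],None,fx=2.4,fy=2.4,interpolation=2)
cv2.imwrite("pics/g1.png",np.hstack([cv2.resize(a["pixels"],(400,384)),i]))
E
```

```text
7800
t 3.13 tcp [0.4327 0.214  0.0781] yaw -16.99 rel [-0.3513  0.3312  0.0782] w 0.306 F [-0.3 -0.   0.2] gf 0.0 j [ 46.  17. -30.  -0. -43.  27.]
```

View pics/g1.png

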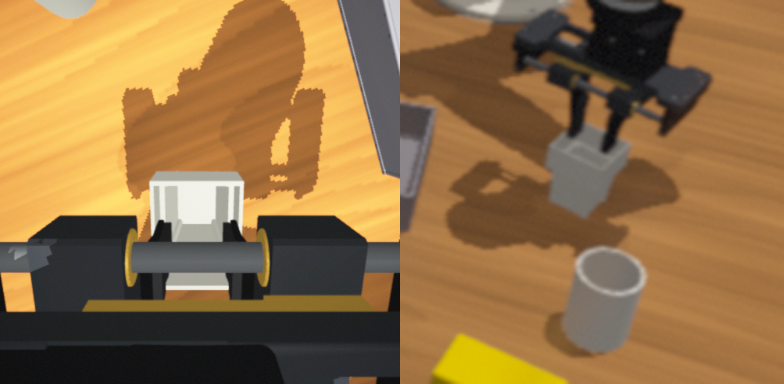

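```bash
python3 - <<'E'
from h import *
s=sense();a=capture("wrist");a["s"]=s;b=capture("top");d=capture("scene")
for n,c in(("w",a),("t",b),("s",d)):
    P=cloud(c);k=c["pixels"].astype(int);hsv=cv2.cvtColor(c["pixels"],cv2.COLOR_BGR2HSV)
    m=(abs(P[...,0]-.433)<.07)&(abs(P[...,1]-.213)<.06)&(P[...,2]>.055)&(P[...,2]<.087)&(hsv[...,1]<60)&(hsv[...,2]>105)&(c["depth"]>0)
    q=P[m];print(n,len(q),cv2.minAreaRect((q[:,:2]*1000).astype(np.float32)),q[:,2].max())
    m=(abs(P[...,0]-.433)<.07)&(abs(P[...,1]-.213)<.08)&(P[...,2]>.02)&(P[...,2]<.14)&(hsv[...,2]<70)&(c["depth"]>0)
    q=P[m];print(" dark",len(q),q.min(0),q.max(0), "low",q[q[:,2]<.09].mean(0) if len(q) else 0)
rel([0,0,0])
E
```

```text
w 3692 ((431.8358459472656, 215.81980895996094), (64.06067657470703, 64.68467712402344), 72.9371566772461) 0.08689977470430024
 dark 1838 [0.41927838 0.18873362 0.03401059] [0.45018395 0.24047505 0.13999009] low [0.44158517 0.21308379 0.08619787]
t 17 ((419.44622802734375, 184.92958068847656), (3.93135666847229, 37.03992462158203), 68.81497955322266) 0.08185326103934915Traceback (most recent call last):
  File "<stdin>", line 8, in <module>
    return umr_minimum(a, axis, None, out, keepdims, initial, where)
ValueError: zero-size array to reduction operation minimum which has no identity
```

```bash
python3 - <<'E'
from h import *
rel([0,0,0])
s=sense();a=capture("wrist");cv2.imwrite("pics/w2.png",np.hstack([cv2.imread("pics/w1.png")[:,56:456],a["pixels"][:,56:456]]))
E
```

```text
t 3.28 tcp [0.4327 0.2141 0.0781] yaw -16.99 rel [-0.3513  0.3312  0.0782] w 0.173 F [-0.3 -0.1 -0.3] gf 0.0 j [ 46.  17. -30.   0. -43.  27.]
```

View pics/w2.png

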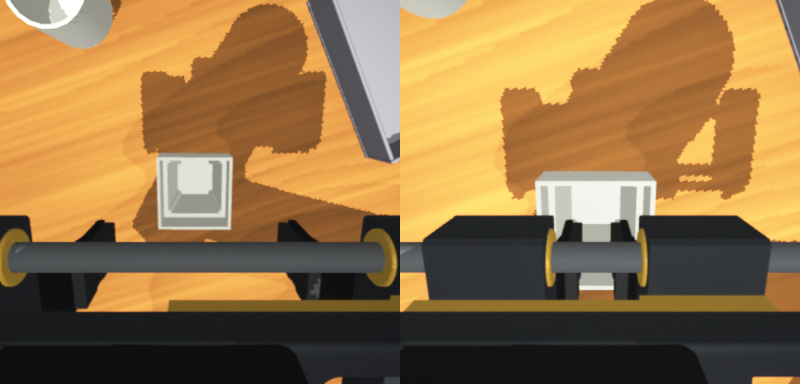

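The fingers really did end up inside the tub (right half: fingers at 570 and 620, collar from 540 to 655) with no contact force. The tub hasn't moved. I'll lift out, reopen, and close again in small steps while watching the force.

Request:
servo_tool(slide=[[0,0,-0.01],[0,0,-0.025],[0,0,-0.045],[0,0,-0.06],[0,0,-0.06]], spin=[0,0,0,0,0], grip=[0.85,0.85,0.85,0.85,0])

```text
time_s: 3.75
tcp_pos: [0.4345, 0.2155, 0.1412]
ee_rot: [[0.957, -0.291, 0.005], [-0.291, -0.957, 0.004], [0.004, -0.006, -1.0]]
wrist_force: [0.1, -0.5, 0.2]
gripper_width: 0.174
gripper_force: 0.0
```

Request:
servo_tool(slide=[[0,0,0],[0,0,0],[0,0,0],[0,0,0],[0,0,0]], spin=[0,0,0,0,0], grip=[0,0,0,0,0])

```text
time_s: 4.17
tcp_pos: [0.4324, 0.2138, 0.1373]
ee_rot: [[0.956, -0.292, -0.001], [-0.292, -0.956, -0.001], [-0.001, 0.002, -1.0]]
wrist_force: [-0.6, 0.4, -0.5]
gripper_width: 0.517
gripper_force: 0.0
```

Request:
servo_tool(slide=[[0,0,0],[0,0,0],[0,0,0],[0,0,0],[0,0,0]], spin=[0,0,0,0,0], grip=[0,0,0,0,0])

```text
time_s: 4.58
tcp_pos: [0.4327, 0.2141, 0.1381]
ee_rot: [[0.956, -0.292, -0.0], [-0.292, -0.956, -0.0], [-0.0, 0.0, -1.0]]
wrist_force: [0.2, 0.0, 0.7]
gripper_width: 0.9
gripper_force: 0.0
```

```bash
python3 - <<'E'
from h import *
rel([.4333,.2126,.078])
for i in range(3):
    s=sense();c=capture("wrist");c["s"]=s
    P=cloud(c);m=(abs(P[...,0]-.433)<.055)&(abs(P[...,1]-.213)<.055)&(P[...,2]>.07)&(P[...,2]<.09)&(c["depth"]>0)&(c["pixels"].min(-1)>100)
    q=P[m];print(len(q),cv2.minAreaRect((q[:,:2]*1000).astype(np.float32)),q[:,2].mean())
rel([.4333,.2126,.078])
E
```

```text
t 4.58 tcp [0.4327 0.2141 0.1381] yaw -16.99 rel [0.001  0.0013 0.0601] w 0.9 F [0.2 0.  0.7] gf 0.0 j [ 46.  13. -25.  -0. -52.  27.]
1379 ((432.94464111328125, 215.72073364257812), (64.23637390136719, 62.232120513916016), 72.81343841552734) 0.07696229714866909
1387 ((432.8631286621094, 215.7732391357422), (64.1454086303711, 62.54261779785156), 72.98651885986328) 0.07695216736665257
1390 ((432.8306884765625, 215.80810546875), (64.1708755493164, 62.58015823364258), 72.77289581298828) 0.07694175858277462
t 4.73 tcp [0.4328 0.2141 0.1382] yaw -16.99 rel [0.0009 0.0013 0.0602] w 0.977 F [ 0.6 -0.2 -0.5] gf 0.0 j [ 46.  13. -25.   0. -52.  27.]
```

Request:
servo_tool(slide=[[0,0,0.015],[0,0,0.03],[0,0,0.045],[0,0,0.055],[0,0,0.06]], spin=[0,0,0,0,0], grip=[0,0,0,0,0.2])

```text
time_s: 5.15
tcp_pos: [0.4321, 0.2135, 0.0768]
ee_rot: [[0.956, -0.292, -0.002], [-0.292, -0.956, -0.002], [-0.001, 0.002, -1.0]]
wrist_force: [0.1, 0.2, -0.1]
gripper_width: 0.974
gripper_force: 0.0
```

Request:
servo_tool(slide=[[0,0,0],[0,0,0],[0,0,0],[0,0,0],[0,0,0]], spin=[0,0,0,0,0], grip=[0.24,0.24,0.24,0.26,0.26])

```text
time_s: 5.57
tcp_pos: [0.4331, 0.2144, 0.0788]
ee_rot: [[0.956, -0.292, 0.001], [-0.292, -0.956, 0.001], [0.001, -0.001, -1.0]]
wrist_force: [-0.4, -0.1, -0.2]
gripper_width: 0.755
gripper_force: 0.0
```

Request:
servo_tool(slide=[[0,0,0],[0,0,0],[0,0,0],[0,0,0],[0,0,0]], spin=[0,0,0,0,0], grip=[0.28,0.28,0.3,0.3,0.3])

```text
time_s: 5.98
tcp_pos: [0.4327, 0.2141, 0.0782]
ee_rot: [[0.956, -0.292, 0.0], [-0.292, -0.956, 0.0], [0.0, -0.0, -1.0]]
wrist_force: [0.1, -0.1, -0.3]
gripper_width: 0.701
gripper_force: 0.0
```

```bash
python3 - <<'E'
from h import *
rel([.4333,.2126,.078])
c=capture("wrist");cv2.imwrite("pics/w3.png",c["pixels"])
rel([.4333,.2126,.078])
E
```

```text
t 5.98 tcp [0.4327 0.2141 0.0782] yaw -16.99 rel [0.001  0.0013 0.0002] w 0.701 F [ 0.1 -0.1 -0.3] gf 0.0 j [ 46.  17. -30.  -0. -43.  27.]
t 6.03 tcp [0.4327 0.2141 0.0781] yaw -16.99 rel [0.001  0.0012 0.0001] w 0.7 F [-0.   0.2 -0.1] gf 0.0 j [ 46.  17. -30.  -0. -43.  27.]
```

View pics/w3.png

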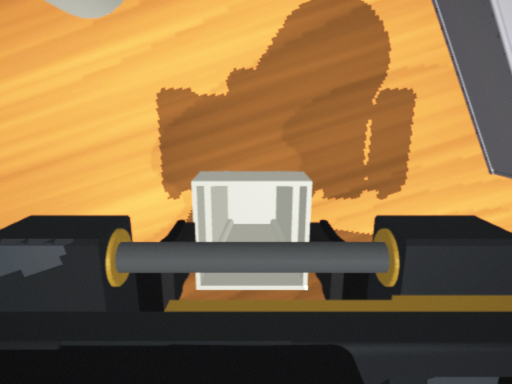

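The fingers (190, 312) now just flank the collar (192–312), with no contact yet. I'll close further in small steps.

Request:
servo_tool(slide=[[0,0,0],[0,0,0],[0,0,0],[0,0,0],[0,0,0]], spin=[0,0,0,0,0], grip=[0.32,0.32,0.32,0.34,0.34])

```text
time_s: 6.45
tcp_pos: [0.4327, 0.2141, 0.0781]
ee_rot: [[0.956, -0.292, -0.0], [-0.292, -0.956, -0.0], [-0.0, 0.0, -1.0]]
wrist_force: [-0.0, 0.7, 0.3]
gripper_width: 0.665
gripper_force: 0.0
```

```bash
python3 - <<'E'
from h import *
s=sense();c=capture("wrist");c["s"]=s;P=cloud(c);rel([.4333,.2126,.078]);d=(P-s["tcp_pos"])@np.array(s["ee_rot"])
m=(P[...,2]<.115)&(P[...,2]>.05)&(abs(d[...,0])<.05)&(abs(d[...,1])<.08)&(c["depth"]>0)
dk=c["pixels"].max(-1)<70; lt=c["pixels"].min(-1)>100
for n,k in(("dark",dk),("light",lt)):
    q=d[m&k];print(n,len(q))
    for z0 in(-.03,-.02,-.01,0,.01):
        r=q[(q[:,2]>=z0)&(q[:,2]<z0+.01)]
        for sg in(-1,1):
            t=r[r[:,1]*sg>0]
            if len(t)>3: print(z0,sg,len(t),"y",(t[:,1].min()*1e3).round(1),(t[:,1].max()*1e3).round(1),"x",(t[:,0].min()*1e3).round(1),(t[:,0].max()*1e3).round(1))
E
```

```text
t 6.5 tcp [0.4327 0.2141 0.0781] yaw -16.99 rel [0.001  0.0012 0.0001] w 0.662 F [0.5 0.4 0.2] gf 0.0 j [ 46.  17. -30.   0. -43.  27.]
dark 1038
-0.03 -1 184 y -38.4 -29.8 x -10.0 11.1
-0.03 1 191 y 27.5 36.8 x -9.8 11.2
-0.02 -1 172 y -38.2 -29.8 x 0.8 11.1
-0.02 1 179 y 27.6 36.5 x 0.5 11.0
-0.01 -1 66 y -38.1 -29.7 x -0.7 10.9
-0.01 1 43 y 27.8 36.5 x 3.7 11.1
light 5458
-0.01 -1 775 y -33.6 -0.3 x -33.5 30.9
-0.01 1 768 y 0.2 30.5 x -33.6 31.0
0 -1 893 y -33.8 -0.3 x -33.7 30.9
0 1 812 y 0.2 30.6 x -33.8 30.9
0.01 -1 543 y -33.2 -0.3 x -31.6 31.1
0.01 1 516 y 0.3 30.3 x -31.9 30.9
```

```bash
python3 - <<'E'
from h import *
s=sense()
for n in("wrist","scene"):
    c=capture(n);c["s"]=s;P=cloud(c);d=(P-s["tcp_pos"])@np.array(s["ee_rot"])
    dk=(c["pixels"].max(-1)<75)&(c["depth"]>0)
    for sg in(-1,1):
        m=dk&(abs(d[...,0])<.02)&(d[...,1]*sg>.02)&(d[...,1]*sg<.05)&(d[...,2]>-.08)&(d[...,2]<.06)
        z=d[m][:,2]*1e3;print(n,sg,len(z),np.histogram(z,np.arange(-80,61,10))[0], np.sort(z)[-5:].round(1))
E
```

```text
wrist -1 1917 [402 354 513 116 109 183 177  63   0   0   0   0   0   0] [-6.1 -5.9 -5.7 -5.7 -5.1]
wrist 1 1703 [266 286 525 100 106 193 184  43   0   0   0   0   0   0] [-6.1 -6.  -5.8 -5.7 -5.4]
scene -1 85 [ 0  3 17 14 14 15 17  3  2  0  0  0  0  0] [-9.9 -9.  -8.2  3.1  5.7]
scene 1 119 [ 8 15 26 16 17 18 14  5  0  0  0  0  0  0] [-9.4 -9.3 -7.5 -7.1 -6.7]
```

Both cameras put the real fingertips about 5.5 mm *behind* the reported TCP, not 25 mm ahead. So the first close happened above the rim, and I need to go about 30 mm lower. First I'll check clearance to the gripper body.

```bash
python3 - <<'E'
from h import *
s=sense()
for n in("wrist","scene"):
    c=capture(n);c["s"]=s;P=cloud(c);d=(P-s["tcp_pos"])@np.array(s["ee_rot"])*1e3
    ok=(c["depth"]>0)&(abs(d[...,0])<60)&(d[...,2]<-12)&(d[...,2]>-150)
    for lo,hi in((0,25),(25,42),(42,60),(60,110)):
        q=d[ok&(abs(d[...,1])>=lo)&(abs(d[...,1])<hi)];print(n,lo,len(q),"z",np.histogram(q[:,2],np.arange(-150,-9,10))[0])
rel([.4327,.2141,.0475])
E
```

```text
wrist 0 26798 z [    0     0  6826 10187  3733  5467   585     0     0     0     0     0
     0     0]
wrist 25 29369 z [   0    0 2639 9093 2155 9610 2332  726  619 1048  229  225  396  297]
wrist 42 18371 z [    0     0   160  3066  2087 11546  1511     1     0     0     0     0
     0     0]
wrist 60 593 z [  0   0   0   0   1 306 268  18   0   0   0   0   0   0]
scene 0 387 z [75 64 67 69 49 48 15  0  0  0  0  0  0  0]
scene 25 519 z [22 26 34 60 43 69 38  9 17 48 44 42 39 28]
scene 42 493 z [ 31  29  43 142  78 105  50   3   2   7   3   0   0   0]
scene 60 810 z [  0   0  85 461  76  88  80  20   0   0   0   0   0   0]
t 6.7 tcp [0.4327 0.2141 0.0781] yaw -16.99 rel [-0.     -0.      0.0306] w 0.662 F [-0.  -0.6 -0.5] gf 0.0 j [ 46.  17. -30.   0. -43.  27.]
```

Request:
servo_tool(slide=[[0,0,-0.01],[0,0,-0.01],[-0.0015,-0.0005,-0.01],[-0.0015,-0.0005,-0.01],[-0.0015,-0.0005,-0.01]], spin=[0,0,0,0,0], grip=[0,0,0,0,0])

```text
time_s: 7.12
tcp_pos: [0.4311, 0.2149, 0.0878]
ee_rot: [[0.956, -0.292, -0.001], [-0.292, -0.956, -0.0], [-0.0, 0.0, -1.0]]
wrist_force: [0.0, 0.8, 0.5]
gripper_width: 0.943
gripper_force: 0.0
```

Request:
servo_tool(slide=[[0,0,0.008],[0,0,0.016],[0,0,0.025],[0,0,0.034],[0,0,0.04]], spin=[0,0,0,0,0], grip=[0,0,0,0,0])

```text
time_s: 7.53
tcp_pos: [0.4308, 0.2144, 0.0464]
ee_rot: [[0.956, -0.292, -0.002], [-0.292, -0.956, -0.002], [-0.001, 0.002, -1.0]]
wrist_force: [0.1, 0.0, -0.0]
gripper_width: 0.999
gripper_force: 0.0
```

Request:
servo_tool(slide=[[0,0,0],[0,0,0],[0,0,0],[0,0,0],[0,0,0]], spin=[0,0,0,0,0], grip=[0.2,0.5,1,1,1])

```text
time_s: 7.95
tcp_pos: [0.4317, 0.2152, 0.0486]
ee_rot: [[0.956, -0.292, 0.001], [-0.292, -0.956, 0.001], [0.001, -0.001, -1.0]]
wrist_force: [-0.3, -0.7, -0.4]
gripper_width: 0.732
gripper_force: 30.0
```

Request:
servo_tool(slide=[[0,0,0],[0,0,0],[0,0,0],[0,0,0],[0,0,0]], spin=[0,0,0,0,0], grip=[1,1,1,1,1])

```text
time_s: 8.37
tcp_pos: [0.4317, 0.2152, 0.0485]
ee_rot: [[0.956, -0.292, 0.001], [-0.292, -0.956, 0.001], [0.001, -0.001, -1.0]]
wrist_force: [0.1, 0.1, 3.5]
gripper_width: 0.73
gripper_force: 30.0
```

```bash
python3 -c "
from h import *
rel([.4986,-.2685,.19])"
```

```text
t 8.37 tcp [0.4317 0.2152 0.0485] yaw -16.98 rel [ 0.2053  0.443  -0.1417] w 0.73 F [0.1 0.1 3.5] gf 30.000650118745398 j [ 46.  20. -32.   0. -38.  27.]
```

Gripped at 64 mm with 30 N. Now lift and carry it over to the base.

Request:
servo_tool(slide=[[0,0,-0.015],[0,0,-0.045],[0,0,-0.08],[0,0,-0.115],[0,0,-0.1365]], spin=[0,0,0,0,0], grip=[1,1,1,1,1])

```text
time_s: 8.78
tcp_pos: [0.4323, 0.2155, 0.188]
ee_rot: [[0.956, -0.292, 0.003], [-0.292, -0.956, 0.003], [0.003, -0.003, -1.0]]
wrist_force: [-0.0, 1.2, 0.8]
gripper_width: 0.736
gripper_force: 30.0
```

Request:
servo_tool(slide=[[0.01,0.022,0],[0.024,0.052,0],[0.039,0.084,0],[0.054,0.116,0],[0.0685,0.148,0]], spin=[0,0,0,0,0], grip=[1,1,1,1,1])

```text
time_s: 9.2
tcp_pos: [0.4531, 0.0519, 0.1844]
ee_rot: [[0.957, -0.291, -0.001], [-0.291, -0.957, 0.0], [-0.001, 0.0, -1.0]]
wrist_force: [1.1, 0.5, -0.6]
gripper_width: 0.737
gripper_force: 30.0
```

Request:
servo_tool(slide=[[0.014,0.03,0],[0.028,0.06,0],[0.042,0.09,0],[0.055,0.12,0],[0.0685,0.148,0]], spin=[0,0,0,0,0], grip=[1,1,1,1,1])

```text
time_s: 9.62
tcp_pos: [0.4753, -0.1098, 0.1843]
ee_rot: [[0.956, -0.293, -0.001], [-0.293, -0.956, 0.0], [-0.001, 0.0, -1.0]]
wrist_force: [0.3, 0.7, -0.1]
gripper_width: 0.733
gripper_force: 30.0
```

Request:
servo_tool(slide=[[0.014,0.03,0],[0.028,0.06,0],[0.042,0.09,0],[0.055,0.12,0],[0.068,0.147,0]], spin=[7,14,21,28,35], grip=[1,1,1,1,1])

```text
time_s: 10.03
tcp_pos: [0.4975, -0.2703, 0.184]
ee_rot: [[0.61, -0.792, -0.001], [-0.792, -0.61, 0.001], [-0.001, 0.001, -1.0]]
wrist_force: [0.2, 0.8, 0.4]
gripper_width: 0.736
gripper_force: 30.0
```

Request:
servo_tool(slide=[[0,0,0],[0,0,0],[0,0,0],[0,0,0],[0,0,0]], spin=[7,14,20.7,20.7,20.7], grip=[1,1,1,1,1])

```text
time_s: 10.45
tcp_pos: [0.4977, -0.2685, 0.1841]
ee_rot: [[0.3, -0.954, -0.001], [-0.954, -0.3, 0.0], [-0.001, 0.001, -1.0]]
wrist_force: [0.1, 0.3, -0.8]
gripper_width: 0.734
gripper_force: 30.0
```

```bash
cat > rims.py <<'E'
from h import *
rel([.4986,-.2685,.185])
s=sense();z=s["tcp_pos"][2]-.0485
for n in("top","scene","wrist"):
    s=sense();c=capture(n);c["s"]=s;P=cloud(c);w=(c["pixels"].min(-1)>90)&(np.ptp(c["pixels"].astype(int),axis=-1)<40)&(c["depth"]>0)
    for nm,x,y,zl,zh in(("held",*s["tcp_pos"][:2],z+.052,z+.09),("base",.4986,-.2685,.064,.1)):
        q=P[w&(abs(P[...,0]-x)<.05)&(abs(P[...,1]-y)<.05)&(P[...,2]>zl)&(P[...,2]<zh)]
        if len(q)<8: print(n,nm,len(q));continue
        (a,b),wh,g=cv2.minAreaRect((q[:,:2]*1000).astype(np.float32));print(n,nm,len(q),round(a,1),round(b,1),np.round(wh,1),round(g,1),q[:,2].min().round(3),q[:,2].max().round(3))
E
python3 - <<'E'
import rims
from h import *
a=capture("scene")["pixels"][100:230,140:290];b=capture("wrist")["pixels"]
cv2.imwrite("pics/h1.png",np.hstack([cv2.resize(a,(400,347)),cv2.resize(b,(400,347))]))
E
```

```text
t 10.45 tcp [ 0.4977 -0.2685  0.1841] yaw -72.53 rel [ 0.0003 -0.0009 -0.0009] w 0.734 F [ 0.1  0.3 -0.8] gf 30.000205808901228 j [-12.  18. -11.  -0. -62.  29.]
top held 73 477.3 -253.6 [66.  35.4] 61.0 0.188 0.218
top base 82 493.6 -251.7 [64.2 30.9] 18.4 0.064 0.095
scene held 240 502.8 -269.9 [78.6 65.3] 17.7 0.188 0.224
scene base 429 498.0 -268.7 [72.5 64. ] 18.1 0.064 0.096
wrist held 7271 496.4 -269.1 [71.3 63.1] 17.5 0.188 0.217
wrist base 866 503.7 -286.3 [64.1 21.2] 17.3 0.064 0.093
```

View pics/h1.png

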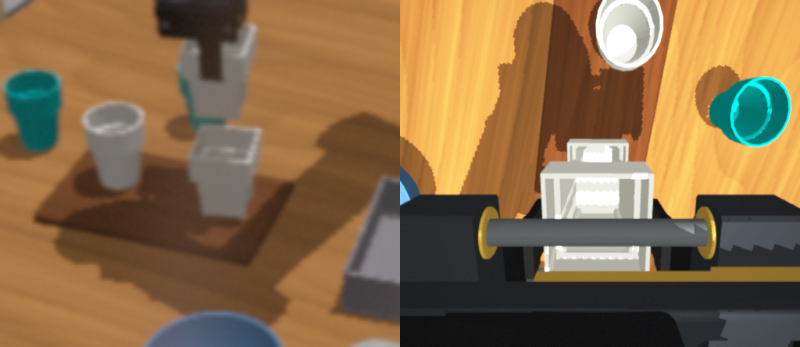

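The scene view (left) shows the held tub upright right over the base. The wrist view (right) shows the held collar (540–655, from row 165) squarely in front of the base rim (568–628, row 140). I'll get a fine offset in tool axes.

```bash
cat > off.py <<'E'
from h import *
def run(cams=("wrist","scene","top"),bz=(.085,.1)):
    s=sense();R=np.array(s["ee_rot"]);T=np.array(s["tcp_pos"]);z=T[2]-.0485
    for n in cams:
        c=capture(n);c["s"]=s;P=cloud(c);d=(P-T)@R*1e3;w=(c["pixels"].min(-1)>80)&(np.ptp(c["pixels"].astype(int),axis=-1)<45)&(c["depth"]>0)
        w=cv2.morphologyEx(w.astype(np.uint8),cv2.MORPH_OPEN,np.ones((2,2)))>0
        for nm,zl,zh in(("held",z+.055,z+.088),("base",.066,.098)):
            q=d[w&(abs(d[...,0])<50)&(abs(d[...,1])<45)&(P[...,2]>zl)&(P[...,2]<zh)]
            if len(q)<20: print(n,nm,len(q));continue
            p=lambda a:np.percentile(a,[1,99]).round(1)
            print(n,nm,len(q),"x",p(q[:,0]),"y",p(q[:,1]))
E
python3 -c "
import off;off.run()"
```

```text
wrist held 5544 x [-30.7  31.6] y [-31.7  31.7]
wrist base 713 x [10.7 29.4] y [-30.8  31.7]
scene held 201 x [-29.5  33.9] y [-41.9  33.2]
scene base 365 x [-31.7  30.7] y [-35.2  34.6]
top held 65 x [-30.4   6.6] y [-17.6  31.4]
top base 60 x [-32.4  -2.8] y [-30.4  31.3]
```

Request:
servo_tool(slide=[[-0.002,0,0],[-0.0022,0,0.01],[-0.0022,0,0.025],[-0.0022,0,0.04],[-0.0022,0,0.05]], spin=[0,0,0,0,0], grip=[1,1,1,1,1])

```text
time_s: 11.27
tcp_pos: [0.4964, -0.266, 0.1326]
ee_rot: [[0.297, -0.955, -0.002], [-0.955, -0.297, 0.001], [-0.002, 0.002, -1.0]]
wrist_force: [-1.4, -0.3, -1.3]
gripper_width: 0.732
gripper_force: 30.0
```

Request:
servo_tool(slide=[[0,0,0.006],[0,0,0.014],[0,0,0.022],[0,0,0.026],[0,0,0.028]], spin=[0,0,0,0,0], grip=[1,1,1,1,1])

```text
time_s: 11.68
tcp_pos: [0.4972, -0.2664, 0.106]
ee_rot: [[0.298, -0.955, -0.001], [-0.955, -0.298, 0.0], [-0.0, 0.001, -1.0]]
wrist_force: [-0.7, 0.6, -0.9]
gripper_width: 0.735
gripper_force: 30.0
```

```bash
python3 -c "
import off;from h import *
rel([.498,-.2685,.0905]);off.run();rel([.498,-.2685,.0905])"
```

```text
t 11.68 tcp [ 0.4972 -0.2664  0.106 ] yaw -72.69 rel [ 0.0022 -0.0002  0.0155] w 0.735 F [-0.7  0.6 -0.9] gf 29.999815326591488 j [-12.  22. -17.  -0. -51.  29.]
wrist held 5546 x [-30.7  31.6] y [-31.7  31.7]
wrist base 2465 x [-20.5  31.6] y [-30.3  30.4]
scene held 169 x [-29.5  33. ] y [-42.8  30.7]
scene base 268 x [-29.6  29.3] y [-36.5  31. ]
top held 45 x [-30.3   2.6] y [-12.   30.3]
top base 45 x [-30.4  -6.7] y [-19.9  31.1]
t 11.83 tcp [ 0.4977 -0.2666  0.1069] yaw -72.68 rel [0.0019 0.0002 0.0164] w 0.731 F [-0.1 -0.9 -0.4] gf 29.999937042302918 j [-12.  22. -17.   0. -51.  29.]
```

Request:
servo_tool(slide=[[0,0,0.004],[0,0,0.008],[0,0,0.012],[0,0,0.0145],[0,0,0.0145]], spin=[0,0,0,0,0], grip=[1,1,1,1,1])

```text
time_s: 12.25
tcp_pos: [0.4969, -0.2663, 0.0913]
ee_rot: [[0.297, -0.955, -0.002], [-0.955, -0.297, 0.0], [-0.001, 0.001, -1.0]]
wrist_force: [-0.4, -0.2, 0.3]
gripper_width: 0.731
gripper_force: 30.0
```

Request:
servo_tool(slide=[[0,0,0.0005],[0,0,0.001],[0,0,0.0015],[0,0,0.002],[0,0,0.002]], spin=[0,0,0,0,0], grip=[1,1,1,1,1])

```text
time_s: 12.67
tcp_pos: [0.4979, -0.2665, 0.0906]
ee_rot: [[0.298, -0.955, 0.001], [-0.955, -0.298, -0.0], [0.001, -0.001, -1.0]]
wrist_force: [0.0, 0.4, 1.6]
gripper_width: 0.735
gripper_force: 30.0
```

```bash
python3 -c "
import off;from h import *
rel([.498,-.2685,.0905]);off.run(('wrist','scene'));rel([.498,-.2685,.0905])"
```

```text
t 12.67 tcp [ 0.4979 -0.2665  0.0906] yaw -72.67 rel [0.0019 0.0005 0.0001] w 0.735 F [0.  0.4 1.6] gf 30.000040203449316 j [-12.  23. -18.   0. -49.  29.]
wrist held 5546 x [-30.7  31.6] y [-31.7  31.8]
wrist base 4852 x [-30.6  31.4] y [-30.   29.7]
scene held 160 x [-29.6  32. ] y [-43.3  32.4]
scene base 219 x [-29.8  30.3] y [-36.   30.2]
t 12.77 tcp [ 0.4978 -0.2666  0.0906] yaw -72.67 rel [0.0019 0.0004 0.0001] w 0.733 F [-1.   1.   1.4] gf 30.000224771210924 j [-12.  23. -18.   0. -49.  29.]
```

Request:
servo_tool(slide=[[0,0,0.0005],[0,0,0.001],[0,0,0.001],[0,0,0.001],[0,0,0.001]], spin=[0,0,0,0,0], grip=[1,1,1,1,1])

```text
time_s: 13.18
tcp_pos: [0.4979, -0.2666, 0.0905]
ee_rot: [[0.298, -0.955, 0.001], [-0.955, -0.298, -0.001], [0.001, -0.001, -1.0]]
wrist_force: [-1.5, 0.9, 6.6]
gripper_width: 0.731
gripper_force: 30.0
```

Request:
servo_tool(slide=[[0,0,0],[0,0,0],[0,0,0],[0,0,0],[0,0,0]], spin=[0,0,0,0,0], grip=[0.2,0.1,0,0,0])

```text
time_s: 13.6
tcp_pos: [0.4972, -0.2664, 0.0888]
ee_rot: [[0.297, -0.955, -0.001], [-0.955, -0.297, 0.0], [-0.0, 0.001, -1.0]]
wrist_force: [0.9, -0.0, -0.1]
gripper_width: 0.97
gripper_force: 0.0
```

Request:
servo_tool(slide=[[0,0,0],[0,0,-0.02],[0,0,-0.05],[0,0,-0.085],[0,0,-0.12]], spin=[0,0,0,0,0], grip=[0,0,0,0,0])

```text
time_s: 14.02
tcp_pos: [0.4968, -0.2663, 0.21]
ee_rot: [[0.298, -0.955, -0.002], [-0.955, -0.298, 0.0], [-0.001, 0.002, -1.0]]
wrist_force: [1.7, 0.4, 1.5]
gripper_width: 0.998
gripper_force: 0.0
```

```bash
python3 - <<'E'
from h import *
rel([.6215,.272,.21])
for n in("wrist","scene","top"):
    s=sense();c=capture(n);c["s"]=s;P=cloud(c);w=(c["pixels"].min(-1)>80)&(np.ptp(c["pixels"].astype(int),axis=-1)<45)&(c["depth"]>0)
    k=w&(abs(P[...,0]-.498)<.05)&(abs(P[...,1]+.268)<.05)&(P[...,2]>.1)&(P[...,2]<.14);q=P[k];print(n,len(q),np.percentile(q[:,2],[50,95,99]).round(4),cv2.minAreaRect((q[q[:,2]>.112][:,:2]*1000).astype(np.float32)))
    if n=="scene": a=c["pixels"][110:210,150:270]
    if n=="wrist": b=c["pixels"]
cv2.imwrite("pics/n1.png",np.hstack([cv2.resize(a,(400,333)),cv2.resize(b,(400,333))]))
E
```

```text
t 14.02 tcp [ 0.4968 -0.2663  0.21  ] yaw -72.69 rel [-4.769e-01 -2.792e-01 -1.000e-04] w 0.998 F [1.7 0.4 1.5] gf 0.0 j [-12.  16.  -9.   0. -65.  29.]
wrist 2009 [0.1185 0.1218 0.1224] ((497.9940185546875, -265.5405578613281), (64.19064331054688, 64.66796112060547), 17.248680114746094)
scene 367 [0.1128 0.1218 0.1233] ((498.6591796875, -269.7752685546875), (72.35698699951172, 65.26437377929688), 17.677465438842773)
top 78 [0.1202 0.1243 0.1253] ((499.1643371582031, -267.8009948730469), (64.02099609375, 63.62130355834961), 17.310861587524414)
```

View pics/n1.png

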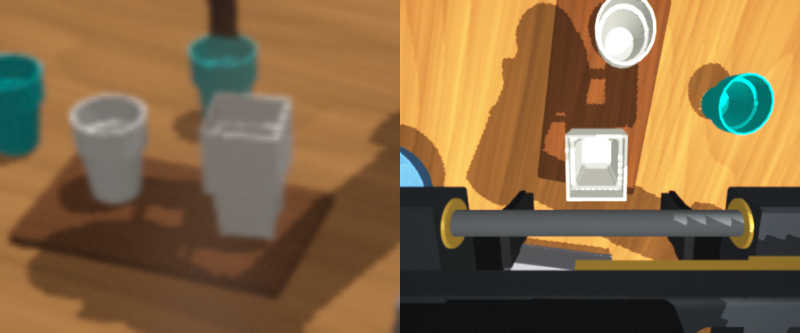

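The pair is nested and level: the rim is at 0.122 m (12+30+80 mm), with the whole upper collar showing at (250,120) left and (596,165) right, and the round tub is undisturbed. Next, the pot.

Request:
servo_tool(slide=[[-0.02,-0.012,0],[-0.052,-0.03,0],[-0.086,-0.05,0],[-0.12,-0.07,0],[-0.157,-0.092,0]], spin=[0,0,0,0,0], grip=[0,0,0,0,0])

```text
time_s: 14.58
tcp_pos: [0.5373, -0.0891, 0.2078]
ee_rot: [[0.296, -0.955, -0.003], [-0.955, -0.296, 0.0], [-0.001, 0.003, -1.0]]
wrist_force: [1.6, -0.3, -0.1]
gripper_width: 1.002
gripper_force: 0.0
```

Request:
servo_tool(slide=[[-0.035,-0.02,0],[-0.07,-0.041,0],[-0.105,-0.061,0],[-0.14,-0.082,0],[-0.172,-0.1,0]], spin=[0,0,0,0,0], grip=[0,0,0,0,0])

```text
time_s: 15.0
tcp_pos: [0.582, 0.1056, 0.2076]
ee_rot: [[0.298, -0.955, -0.002], [-0.955, -0.298, -0.001], [-0.0, 0.002, -1.0]]
wrist_force: [1.2, -0.4, 0.2]
gripper_width: 0.997
gripper_force: 0.0
```

Request:
servo_tool(slide=[[-0.034,-0.02,0],[-0.068,-0.04,0],[-0.1,-0.059,0.02],[-0.13,-0.076,0.04],[-0.148,-0.087,0.06]], spin=[0,0,0,0,0], grip=[0,0,0,0,0])

```text
time_s: 15.42
tcp_pos: [0.6211, 0.2739, 0.1465]
ee_rot: [[0.3, -0.954, -0.001], [-0.954, -0.3, -0.0], [-0.0, 0.001, -1.0]]
wrist_force: [0.5, -0.8, -0.5]
gripper_width: 1.0
gripper_force: 0.0
```

Request:
servo_tool(slide=[[0,0,0],[0,0,0],[0,0,0],[0,0,0],[0,0,0]], spin=[0,0,0,0,0], grip=[0,0,0,0,0])

```text
time_s: 15.83
tcp_pos: [0.6219, 0.2697, 0.1506]
ee_rot: [[0.296, -0.955, 0.002], [-0.955, -0.296, 0.001], [-0.001, -0.002, -1.0]]
wrist_force: [-0.1, -0.1, 0.4]
gripper_width: 1.003
gripper_force: 0.0
```

```bash
python3 - <<'E'
from h import *
s=sense();c=capture("wrist");c["s"]=s;P=cloud(c);w=(c["pixels"].min(-1)>80)&(c["depth"]>0)
q=P[w&(abs(P[...,0]-.6215)<.06)&(abs(P[...,1]-.272)<.06)&(P[...,2]>.07)&(P[...,2]<.095)]
(x,y),r=cv2.minEnclosingCircle((q[:,:2]*1000).astype(np.float32));print(len(q),x,y,r,q[:,2].max())
rel([x/1e3,y/1e3,.048]);rel([.6215,.272,.048])
E
```

```text
1240 620.3993530273438 275.9872131347656 32.0053825378418 0.08112949520745621
t 15.88 tcp [0.6219 0.2697 0.1506] yaw -72.76 rel [-0.0064 -0.0002  0.1026] w 0.996 F [ 0.9 -0.2  0.2] gf 0.0 j [ 37.  30.   3.   0. -63. -20.]
t 15.88 tcp [0.6219 0.2697 0.1506] yaw -72.76 rel [-2.200e-03 -1.000e-04  1.026e-01] w 0.996 F [ 0.9 -0.2  0.2] gf 0.0 j [ 37.  30.   3.   0. -63. -20.]
```

Request:
servo_tool(slide=[[-0.004,0,0.02],[-0.004,0,0.05],[-0.004,0,0.08],[-0.004,0,0.097],[-0.004,0,0.1025]], spin=[0,0,0,0,0], grip=[0,0,0,0,0])

```text
time_s: 16.3
tcp_pos: [0.6185, 0.2726, 0.0437]
ee_rot: [[0.296, -0.955, -0.005], [-0.955, -0.296, -0.003], [0.001, 0.005, -1.0]]
wrist_force: [-0.9, -0.6, 0.1]
gripper_width: 0.999
gripper_force: 0.0
```

Request:
servo_tool(slide=[[-0.0,0,0],[0,0,0],[0,0,0],[0,0,0],[0,0,0]], spin=[0,0,0,0,0], grip=[0,0.2,1,1,1])

```text
time_s: 16.72
tcp_pos: [0.621, 0.2749, 0.0483]
ee_rot: [[0.298, -0.955, 0.002], [-0.955, -0.298, 0.002], [-0.001, -0.003, -1.0]]
wrist_force: [-0.2, -0.2, 0.5]
gripper_width: 0.783
gripper_force: 0.0
```

Request:
servo_tool(slide=[[0,0,0],[0,0,0],[0,0,0],[0,0,0],[0,0,0]], spin=[0,0,0,0,0], grip=[1,1,1,1,1])

```text
time_s: 17.13
tcp_pos: [0.6208, 0.2747, 0.0479]
ee_rot: [[0.298, -0.955, 0.001], [-0.955, -0.298, 0.001], [-0.0, -0.002, -1.0]]
wrist_force: [-2.2, 0.6, 6.8]
gripper_width: 0.722
gripper_force: 30.0
```

Request:
servo_tool(slide=[[0,0,-0.01],[0,0,-0.03],[0,0,-0.06],[0,0,-0.085],[0,0,-0.1]], spin=[0,0,0,0,0], grip=[1,1,1,1,1])

```text
time_s: 17.55
tcp_pos: [0.6214, 0.2749, 0.15]
ee_rot: [[0.298, -0.955, 0.004], [-0.955, -0.298, 0.002], [-0.001, -0.004, -1.0]]
wrist_force: [1.1, 0.8, -0.9]
gripper_width: 0.724
gripper_force: 30.0
```

```bash
python3 -c "
from h import *
rel([.496,-.029,.15])"
```

```text
t 17.55 tcp [0.6214 0.2749 0.15  ] yaw -72.66 rel [ 0.2528  0.2103 -0.001 ] w 0.724 F [ 1.1  0.8 -0.9] gf 29.999484131185454 j [ 37.  30.   3.   0. -63. -20.]
```

Request:
servo_tool(slide=[[0.015,0.012,0],[0.045,0.037,0],[0.075,0.062,0],[0.103,0.086,0],[0.13,0.108,0]], spin=[0,0,0,0,0], grip=[1,1,1,1,1])

```text
time_s: 17.97
tcp_pos: [0.5543, 0.1165, 0.1465]
ee_rot: [[0.298, -0.955, -0.001], [-0.955, -0.298, -0.0], [-0.0, 0.001, -1.0]]
wrist_force: [1.2, -0.8, -0.7]
gripper_width: 0.726
gripper_force: 30.0
```

Request:
servo_tool(slide=[[0.03,0.025,0],[0.06,0.05,0],[0.09,0.075,0],[0.11,0.092,0],[0.123,0.102,0]], spin=[0,0,0,0,0], grip=[1,1,1,1,1])

```text
time_s: 18.38
tcp_pos: [0.4929, -0.032, 0.1467]
ee_rot: [[0.295, -0.955, -0.001], [-0.955, -0.295, 0.0], [-0.0, 0.001, -1.0]]
wrist_force: [0.7, 0.8, -0.5]
gripper_width: 0.722
gripper_force: 30.0
```

Request:
servo_tool(slide=[[0,0,0],[0,0,0.02],[0,0,0.045],[0,0,0.065],[0,0,0.075]], spin=[0,0,0,0,0], grip=[1,1,1,1,1])

```text
time_s: 18.8
tcp_pos: [0.4938, -0.0293, 0.0694]
ee_rot: [[0.297, -0.955, -0.004], [-0.955, -0.297, -0.0], [-0.001, 0.004, -1.0]]
wrist_force: [0.2, -0.4, -0.3]
gripper_width: 0.726
gripper_force: 30.0
```

```bash
python3 - <<'E'
from h import *
rel([.496,-.029,.052])
c=capture("scene");cv2.imwrite("pics/b1.png",cv2.resize(c["pixels"][110:240,230:390],(640,520)))
c=capture("wrist");s=sense();c["s"]=s;P=cloud(c);w=(c["pixels"].min(-1)>80)&(c["depth"]>0)
q=P[w&(abs(P[...,0]-.496)<.05)&(abs(P[...,1]+.029)<.05)&(P[...,2]>.09)&(P[...,2]<.13)]
A=np.c_[q[:,:2]-q[:,:2].mean(0),np.ones(len(q))];t=q[q[:,2]>np.percentile(q[:,2],60)]
print(len(q),q[:,2].max(),cv2.minEnclosingCircle((q[:,:2]*1000).astype(np.float32)))
rel([.496,-.029,.052])
E
```

```text
t 18.8 tcp [ 0.4938 -0.0293  0.0694] yaw -72.71 rel [ 0.0004 -0.0023  0.0173] w 0.726 F [ 0.2 -0.4 -0.3] gf 29.999284246914613 j [ 15.  19. -29.  -0. -43.   2.]
2695 0.117736920447947 ((498.8721923828125, -27.50780487060547), 38.510128021240234)
t 18.9 tcp [ 0.4939 -0.0294  0.0698] yaw -72.67 rel [ 0.0003 -0.0022  0.0177] w 0.726 F [-0.8  0.2 -0. ] gf 29.999480915394088 j [ 15.  19. -28.  -0. -43.   2.]
```

View pics/b1.png

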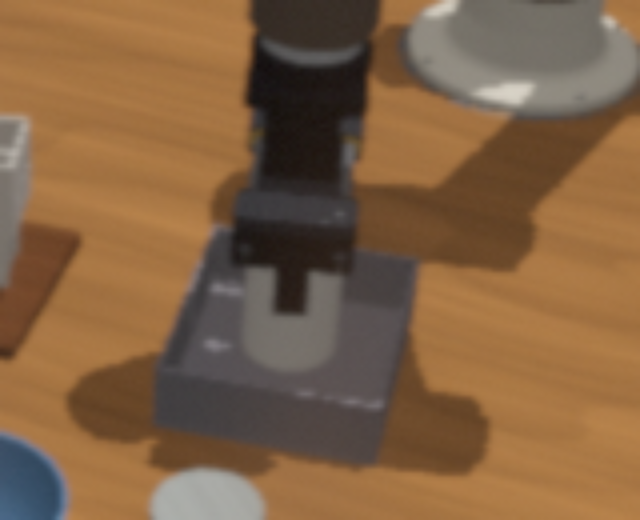

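The pot (290,315 in the crop) hangs upright, well inside the basket walls. I'll lower it to the floor.

Request:
servo_tool(slide=[[0,0,0.004],[0,0,0.009],[0,0,0.013],[0,0,0.016],[0,0,0.0165]], spin=[0,0,0,0,0], grip=[1,1,1,1,1])

```text
time_s: 19.32
tcp_pos: [0.4949, -0.0296, 0.0549]
ee_rot: [[0.297, -0.955, -0.0], [-0.955, -0.297, 0.0], [-0.0, 0.0, -1.0]]
wrist_force: [0.4, -0.6, -1.3]
gripper_width: 0.732
gripper_force: 30.0
```

Request:
servo_tool(slide=[[0,0,0.0003],[0,0,0.0006],[0,0,0.0009],[0,0,0.0012],[0,0,0.0015]], spin=[0,0,0,0,0], grip=[1,1,1,1,1])

```text
time_s: 19.73
tcp_pos: [0.4952, -0.0296, 0.0538]
ee_rot: [[0.298, -0.955, 0.0], [-0.955, -0.298, 0.0], [0.0, -0.0, -1.0]]
wrist_force: [-0.5, 0.4, -0.4]
gripper_width: 0.723
gripper_force: 30.0
```

Request:
servo_tool(slide=[[0,0,0.0004],[0,0,0.0008],[0,0,0.0012],[0,0,0.0015],[0,0,0.0015]], spin=[0,0,0,0,0], grip=[1,1,1,1,1])

```text
time_s: 20.15
tcp_pos: [0.4951, -0.0296, 0.0521]
ee_rot: [[0.298, -0.955, -0.0], [-0.955, -0.298, -0.0], [0.0, 0.0, -1.0]]
wrist_force: [-0.0, -0.1, -0.2]
gripper_width: 0.726
gripper_force: 30.0
```

Request:
servo_tool(slide=[[0,0,0.0003],[0,0,0.0006],[0,0,0.0008],[0,0,0.0008],[0,0,0.0008]], spin=[0,0,0,0,0], grip=[1,1,1,1,1])

```text
time_s: 20.57
tcp_pos: [0.4952, -0.0297, 0.0518]
ee_rot: [[0.298, -0.955, 0.0], [-0.955, -0.298, -0.0], [0.0, -0.0, -1.0]]
wrist_force: [-1.9, 0.2, 5.0]
gripper_width: 0.725
gripper_force: 30.0
```

Contact with the floor (5 N at the expected height). Release, retreat, and verify.

Request:
servo_tool(slide=[[0,0,0],[0,0,0],[0,0,0],[0,0,0],[0,0,0]], spin=[0,0,0,0,0], grip=[0.2,0.1,0,0,0])

```text
time_s: 20.98
tcp_pos: [0.4951, -0.0296, 0.0511]
ee_rot: [[0.298, -0.955, -0.0], [-0.955, -0.298, -0.0], [-0.0, 0.0, -1.0]]
wrist_force: [0.0, 0.6, 0.3]
gripper_width: 0.969
gripper_force: 0.0
```

Request:
servo_tool(slide=[[0,0,0],[0,0,-0.02],[0,0,-0.05],[0,0,-0.085],[0,0,-0.12]], spin=[0,0,0,0,0], grip=[0,0,0,0,0])

```text
time_s: 21.4
tcp_pos: [0.4945, -0.0297, 0.1723]
ee_rot: [[0.298, -0.955, -0.002], [-0.955, -0.298, -0.0], [-0.0, 0.002, -1.0]]
wrist_force: [1.3, -0.0, 0.4]
gripper_width: 0.999
gripper_force: 0.0
```

Request:
servo_tool(slide=[[-0.03,0,0],[-0.06,0,-0.01],[-0.1,0,-0.02],[-0.13,0,-0.02],[-0.15,0,-0.02]], spin=[0,0,0,0,0], grip=[0,0,0,0,0])

```text
time_s: 21.82
tcp_pos: [0.45, 0.1158, 0.1922]
ee_rot: [[0.299, -0.954, 0.002], [-0.954, -0.299, 0.002], [-0.001, -0.002, -1.0]]
wrist_force: [0.6, -0.6, -0.5]
gripper_width: 1.001
gripper_force: 0.0
```

```bash
python3 - <<'E'
from h import *
rel([0,0,0])
for n in("scene","top"):
    c=capture(n);P=cloud(c);w=(c["pixels"].min(-1)>80)&(np.ptp(c["pixels"].astype(int),axis=-1)<45)&(c["depth"]>0)
    if n=="scene": im=c["pixels"]
    for nm,x,y,l,h in(("pair",.498,-.268,.112,.135),("pot",.496,-.029,.074,.095),("round",.508,-.399,.082,.102)):
        q=P[w&(abs(P[...,0]-x)<.05)&(abs(P[...,1]-y)<.05)&(P[...,2]>l)&(P[...,2]<h)];print(n,nm,len(q),q[:,2].mean().round(4) if len(q) else 0,cv2.minAreaRect((q[:,:2]*1000).astype(np.float32)) if len(q)>3 else 0)
    for t in("jar","cheese","bowl"): print(t,[np.round(r["point"],3).tolist() for r in tip_of(t,n)][:1])
cv2.imwrite("pics/end.png",cv2.resize(im[100:310,130:430],(780,546)))
E
```

```text
t 21.82 tcp [0.45   0.1158 0.1922] yaw -72.6 rel [-0.0239  0.4645  0.1912] w 1.001 F [ 0.6 -0.6 -0.5] gf 0.0 j [ 35.   7. -23.  -0. -59. -17.]
scene pair 193 0.1177 ((499.32122802734375, -269.1470947265625), (72.37132263183594, 64.69359588623047), 17.181791305541992)
scene pot 170 0.08 ((497.141357421875, -31.13782501220703), (64.81002807617188, 62.20209503173828), 30.22881507873535)
scene round 130 0.0873 ((507.1271057128906, -400.10137939453125), (65.19920349121094, 62.01768493652344), 35.050697326660156)
jar [[0.764, 0.02, -0.003]]
cheese [[0.761, 0.212, -0.003]]
bowl []
top pair 124 0.1203 ((499.32232666015625, -268.2529296875), (64.06587982177734, 65.08479309082031), 17.330034255981445)
top pot 83 0.0833 ((497.3208923339844, -30.23056411743164), (61.93686294555664, 61.39649200439453), 0.6255972385406494)
top round 104 0.0898 ((508.21307373046875, -398.7178649902344), (61.36720275878906, 62.865928649902344), 43.615692138671875)
jar []
cheese [[0.76, 0.212, -0.001]]
bowl [[0.765, -0.135, -0.005]]
```

View pics/end.png

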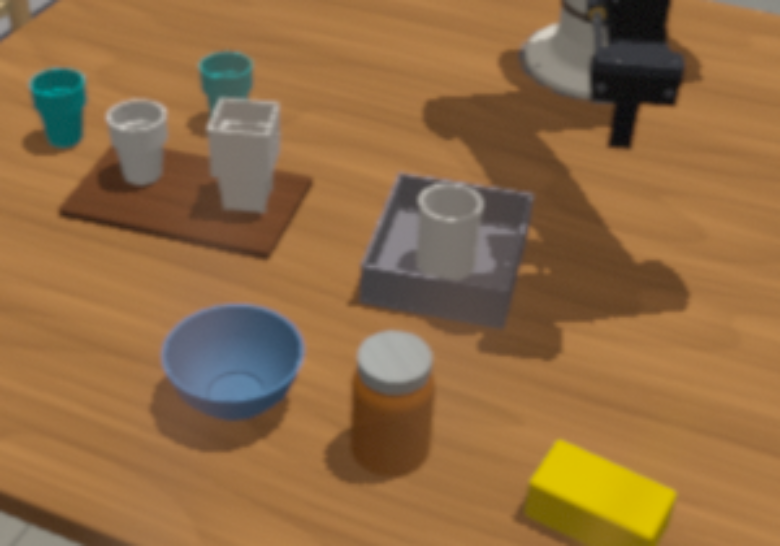

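The nested pair stands upright on the tray at (243,155), the pot upright in the basket at (449,230), and everything else is where it was. Handing in.

```bash
python3 -c "
from station import *
print(finish_job())"
```

```text
the job is handed in; nothing more can be done
None
```

I nested the square tub fully in the one on the tray, then stood the round pot upright on the basket floor, and handed the job in at about 22 s with nothing else moved; no verdict came back.

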